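Hang the disinfectant dispenser on its stud and prime it

TASK

Hang the hand-disinfectant pump bottle on the reagent shelf: keeping it upright, slide the side-open slot of its steel back plate sideways over the stud on the clear panel, behind the stud's head, and let it down until it hangs by the top of the slot. Let go, then prime the pump by pushing its head fully down to the stop and letting it spring back up. Leave the dish stack, sharps bin and tube rack where they stand.

Things in the scene. Friction and masses are not known exactly. Their poses are not given: they have to be found in the camera images.
- dispenser: White pump bottle (60 mm diameter) fixed in a steel wall holder, loose on the bench, 0.25 to 0.5 kg. Origin: centre of the underside, z up. The holder's upright steel back plate is on its +x side: x = 44 to 48 mm, 70 mm wide in y (-35 to +35), z = 18 to 174 mm. The pump's short spout points to -x. Grip it by the blue collar.
- collar (a point): Centre of the bottle's blue screw collar (32 mm diameter, 22 mm tall), on the bottle's axis 133 mm above its underside. Axes as the dispenser's.
- slot_mouth (a point): Mouth of the plate's L-shaped slot, in the plate's +y edge: x 46, y 35, z 142 mm of the dispenser. From here a level leg 16 mm high (z 134 to 150) runs in to y = -6 mm; at its inner end a leg 12 mm wide (y -6 to +6) goes straight up to z = 160 mm. The bottle thus starts on the stud's -y side, slides 35 mm towards +y over the stud, then goes down 14 mm.
- slot_top (a point): Where the middle of the stud's shank lies when the plate hangs fully home, in the top of the slot's upward leg, mid plate thickness: x 46, y 0, z 156 mm of the dispenser, same axes. It is 14 mm above the middle of the slot's level leg.
- pump_top (a point): Centre of the flat top of the white pump head (30 mm diameter, 12 mm thick; spout 8 mm thick reaching 36 mm from the axis). 169 mm above the bottle's underside when up, 157 mm when fully down; moves with the head.
- pump (a joint): Stroke of the pump head, m: 0 up, 0.012 fully down on its stop. A spring lifts it: about 3 N starts it, about 8 N holds it fully down.
- shelf: Fixed bench-top reagent shelf. Origin: bench level, under the middle of the front face of its clear upright panel (440 mm wide, z 63 to 329 mm with its rails); x points into the panel, away from the robot, y left, z up. A clear deck overhead (520 mm wide, underside at z 416 mm) reaches 90 mm in front of the panel: the tool must lean in under it. Uprights at y = +-240 mm.
- stud (a point): Headed steel stud standing out of the middle of the panel's front face to -x, 262 mm above the bench. Shank 8 mm diameter; head 18 mm diameter, 4 mm thick, from 9 to 13 mm in front of the panel: a 4 mm plate has 5 mm of play behind it. This point is the middle of the shank, 4.5 mm in front of the panel. Axes as the shelf's.
- dishes: Bystander: stack of red culture dishes, 90 mm diameter, 75 mm tall, origin at the centre of its underside.
- sharps_bin: Bystander: white tub with yellow lid, 122 mm diameter, 150 mm tall, origin at the centre of its underside.
- tube_rack: Bystander: green rack of capped tubes, 70 mm (x) by 200 mm (y), 106 mm tall, origin at the centre of its underside.
Mind the look-alikes: they are no part of the job. Leave any orange look-alike of the dispenser alone.

How it is judged:
On the way, in this order (a step that is already met when the one before it is completed fails the run):
1. the dispenser hangs fully home on the stud by its slot, let go (x of slot_top in the frame of stud between -0.006 and 0.006 m and y of slot_top in the frame of stud between -0.005 and 0.005 m and z of slot_top in the frame of stud between -0.004 and 0.004 m and angle between dispenser's own z axis and vertical below 0.12 rad and contact force between dispenser and shelf above 0.5 N and contact force between the fingers and dispenser below 0.2 N), for 0.3 s.
2. the pump head is pushed fully down to its stop while the dispenser hangs (value of joint pump above 0.0108 m and distance between slot_top and stud below 0.009 m), for 0.05 s.
At the end, for the whole second after the job is handed in: The dispenser hangs at rest on the stud, plate behind its head (slot_top within 6 mm of stud along it, 5 mm sideways, 4 mm in height), leaning under 0.12 rad and borne by the shelf; after hanging, its pump was pressed over 10.8 of 12 mm and is up again (under 2 mm) (x of slot_top in the frame of stud between -0.006 and 0.006 m and y of slot_top in the frame of stud between -0.005 and 0.005 m and z of slot_top in the frame of stud between -0.004 and 0.004 m and angle between dispenser's own z axis and vertical below 0.12 rad and contact force between dispenser and shelf above 0.5 N and linear speed of dispenser below 0.03 m/s and value of joint pump below 0.002 m); the robot touches nothing.
It fails at once if the dispenser is not kept upright (tips more than 0.6 rad) (angle between dispenser's own z axis and vertical above 0.6 rad).
It fails at once if the dish stack is shifted more than 20 mm (distance of dishes from where it was at the start of the episode above 0.02 m).
It fails at once if the sharps bin is shifted more than 20 mm (distance of sharps_bin from where it was at the start of the episode above 0.02 m).
It fails at once if the tube rack is shifted more than 20 mm (distance of tube_rack from where it was at the start of the episode above 0.02 m).
It also fails if it takes over 64 s, if anything falls off the work surface, if the arm or the gripper's body presses on something with over 40 N, if the wrist force passes 120 N, or if a joint passes its speed limit or range.

ROBOT

A 6-joint arm with a two-finger parallel gripper is mounted at the origin on the work surface. World frame = base frame: x ahead of the robot, y to its left, z up, the work surface at z = 0. Lengths are in m, angles in rad, forces in N, time in s.
With the tool pointing down it reaches from about 0.3 to 0.875 m from the base axis. Payload 6.4 kg.
Tool frame: the origin (TCP) lies midway between the tips of the shut fingers; the grasp point (between the pads) lies 19 mm behind it; z points along the fingers, y is the line along which they close (so a half turn about z gives the same grasp; the last joint's range is limited). The gripper opens to 85 mm and grips with 20 to 120 N. Pads are 22 mm wide; open, the fingers measure 114 mm over their backs; the gripper's body (76 mm by 85 mm) begins 54 mm behind the grasp point. The pads swing forward as they close: fully open they stand 13 mm farther back than shut.
Start: joints at [-1.525, 0.181, 1.607, -0, 1.354, -0.206], TCP at [0.143, -0.557, 0.206] pointing down, gripper open.
Joint ranges: [-2.99, 2.99], [-0.89, 2.07], [0.3, 2.58], [-1.14, 4.28], [0, 2.63], [-3.12, 3.12]. Speed limits (rad/s): [2.57, 2.57, 3.01, 3.14, 3.14, 3.14].

INTERFACE

Orientations are given as a unit quaternion [w, x, y, z].
In Python, from bench import sensors, vision, ctrl gives the robot as it stands.
- The arm moves only by the tool carry_out, never from a script. Its argument "deltas" is text: rows parted by semicolons, each of 7 numbers parted by spaces: the shift along the tool's x, y, z in mm, then the turn, a rotation vector about the tool's x, y, z in rad, then the closure, from 0 (fully open) to 1 (shut). In form: tx ty tz ax ay az claw; .... A call has 1 to 12 rows; each row is the pose to reach, as a shift and turn from the pose commanded when the call began, along the tool's axes at that moment; what a row does not reach only later rows make up. A row lasts 1/8 s, in which the tool goes at most 62.5 mm and 10.7 degrees, less where a joint would pass 70% of its speed; a pose out of reach is approached as far as the arm can. A call with a gripper value outside its range is refused whole. The fingers move at their own pace and stop on an object; the grip force is fixed at half the most. Time passes only in rows, so rows that repeat a pose let the fingers close. It gives the time, the measured TCP pose, the force, the opening and the grip force at its end, in the units of the state.
- sensors.get_obs(): the state, without advancing time (a new reading comes with each control period).
- vision.camera(name): name is "scene" or "top" or "wrist"; returns the picture (480x640x3 uint8, blue, green, red); there is no depth.
- vision.camera_model(name): a dict with "K" (3x3 intrinsics, pixels), "extrinsics" (4x4, takes a point from world to camera coordinates); the wrist camera has in their place "hand_eye" (4x4, takes a point from camera to tool coordinates, whose origin is the TCP and whose axes are the flange's). Camera axes: x right, y down, z forward; pixel columns grow to the right and rows downward; lengths in m; the calibration is good to about 2 mm. A picture is of the moment at which its call begins: read the wrist's pose just before it. camera_model takes no time and is no camera call.
- ctrl.hand_in(): hands the job in; it is judged then, once.
The state is a dict: "time_s": time; "q": joint angles; "dq": joint speeds; "joint_efforts": joint torques, N m; "eef_pos": TCP position; "eef_rot": TCP orientation; "wrist_force": force on the tool from outside, world axes, zero at the start; "torque": the same for the moment, N m; "opening": opening from 0.0 (shut) to 1.0 (fully open); "grasp_force": force on a finger pad.
Only numpy, scipy, OpenCV 4.12 (cv2) and the standard library are available. Lean on these libraries where they do the work, as an engineer would, in place of code of your own. Each camera call takes 0.05 s, during which the arm holds its last target. There are 200 camera calls.

## Working session

There is one attempt and no reset: what is moved stays moved. The work goes in short steps, Python scripts to look and compute and a tool call to move; the robot and the scene stay as the last step left them, time stands still between calls to the robot, and variables do not carry over. Pictures are saved under pics/ and viewed, at most 10 in all, crops included, and the job is handed in when it is done.

Besides the shell and the picture viewer there is one more tool, called after "Request:" as name(argument=value, ...) on one line, values as JSON. carry_out: Moves the arm, as the interface text tells. Its arguments: {"type":"object","properties":{"deltas":{"type":"string"}},"required":["deltas"]}

```bash
mkdir -p pics
python3 - <<'E'
from bench import sensors, vision, ctrl
import cv2, numpy as np, pickle
o=sensors.get_obs(); print({k:np.round(v,3) for k,v in o.items()})
d={}
for n in ("scene","top","wrist"):
    im=vision.camera(n); cv2.imwrite(f"pics/{n}0.png",im); m=vision.camera_model(n); d[n]=m; print(n,{k:np.round(v,3).tolist() for k,v in m.items()})
pickle.dump(d,open("cams.pkl","wb"))
E
```

```text
{'time_s': np.float64(0.0), 'q': array([-1.525,  0.182,  1.608, -0.   ,  1.354, -0.206]), 'dq': array([ 0.001, -0.001, -0.002,  0.001,  0.001, -0.001]), 'joint_efforts': array([ 0.0000e+00, -4.4486e+01, -3.5134e+01, -0.0000e+00,  9.0000e-03,
        0.0000e+00]), 'eef_pos': array([ 0.143, -0.556,  0.205]), 'eef_rot': array([-0.001,  0.992,  0.126,  0.   ]), 'wrist_force': array([ 0.236, -0.244,  0.238]), 'torque': array([-0.029, -0.015, -0.029]), 'grasp_force': np.float64(0.0), 'opening': np.float64(0.998)}
scene {'K': [[526.786, 0.0, 315.164], [0.0, 526.786, 238.979], [0.0, 0.0, 1.0]], 'extrinsics': [[-0.914, -0.406, 0.002, 0.466], [-0.374, 0.84, -0.393, 0.253], [0.157, -0.36, -0.92, 1.329], [0.0, 0.0, 0.0, 1.0]]}
top {'K': [[554.329, 0.0, 317.841], [0.0, 554.329, 231.25], [0.0, 0.0, 1.0]], 'extrinsics': [[0.014, -1.0, -0.003, -0.012], [-0.979, -0.013, -0.203, 0.543], [0.203, 0.005, -0.979, 1.629], [0.0, 0.0, 0.0, 1.0]]}
wrist {'K': [[418.412, 0.0, 318.607], [0.0, 418.412, 235.739], [0.0, 0.0, 1.0]], 'hand_eye': [[0.0, -0.949, -0.315, 0.082], [1.0, 0.0, 0.0, -0.001], [0.0, -0.315, 0.949, -0.168], [0.0, 0.0, 0.0, 1.0]]}
```

View pics/scene0.png

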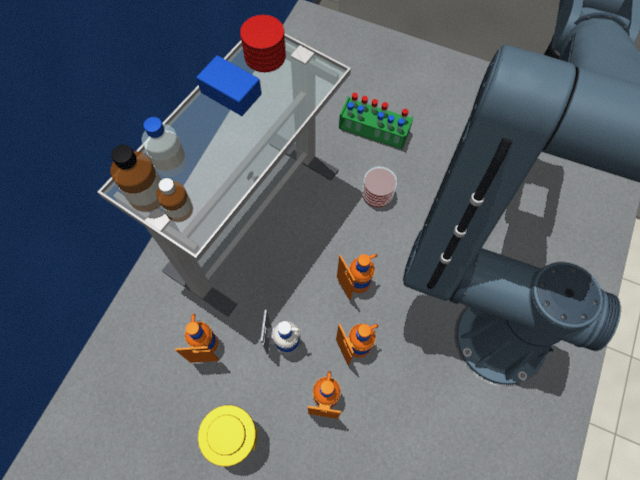

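View pics/top0.png

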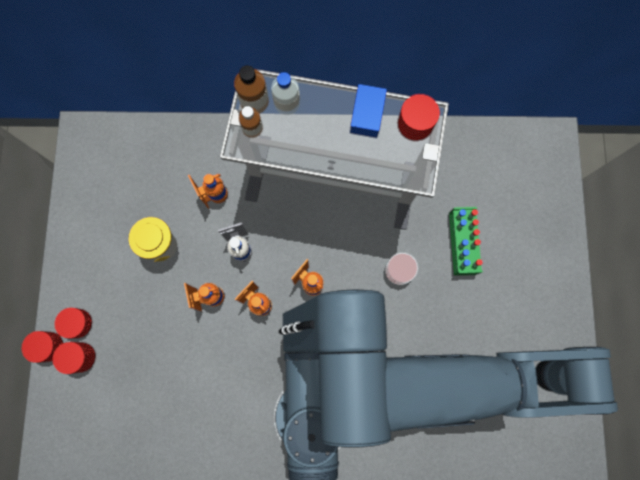

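The scene view shows one white dispenser at about (285,335), with its plate at (266,330). The four orange look-alikes are at (200,340), (360,270), (360,340) and (327,390). The top view has the white one at (238,246). Only the white one fits the description. I'll confirm it, and find the stud, in an enlarged crop.

Run:
```python
import cv2, numpy as np
s=cv2.imread("pics/scene0.png");t=cv2.imread("pics/top0.png")
def c(im,u,v,w,k): return cv2.resize(im[v:v+w*3//4,u:u+w],(400,300),interpolation=cv2.INTER_CUBIC)
a=np.vstack([np.hstack([c(s,245,300,80,5),c(t,200,215,80,5)]),np.hstack([c(s,210,145,80,5),c(t,292,135,80,5)])])
cv2.imwrite("pics/crop1.png",a)
```

```text
(no output)
```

View pics/crop1.png

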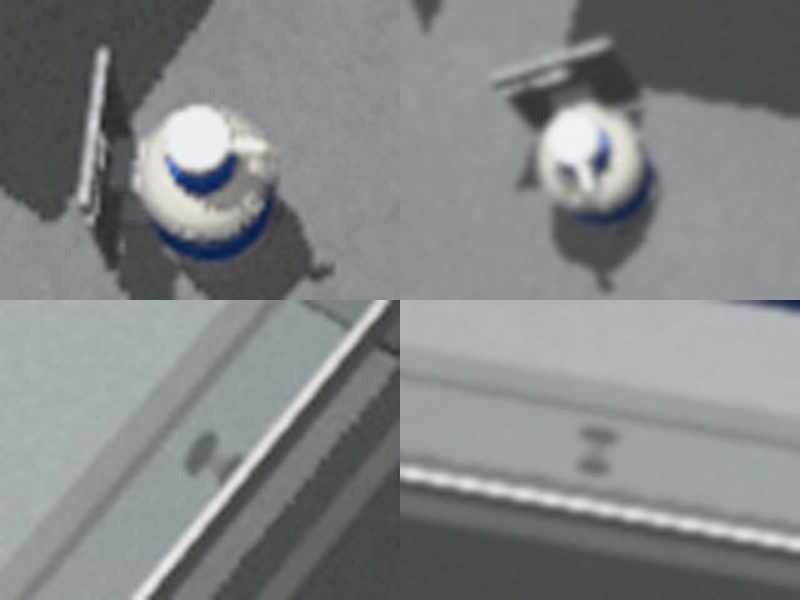

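```bash
cat > h.py <<'E'
import pickle, numpy as np
from scipy.spatial.transform import Rotation as R
C=pickle.load(open("cams.pkl","rb"))
def ray(n,uv,T=None):
    m=C[n]; d=np.linalg.inv(m["K"])@[*uv,1]
    if n=="wrist":
        E=T@np.array(m["hand_eye"]); return E[:3,3],E[:3,:3]@d
    E=np.linalg.inv(m["extrinsics"]); return E[:3,3],E[:3,:3]@d
def atz(n,uv,z,T=None):
    o,d=ray(n,uv,T); return o+d*(z-o[2])/d[2]
def tri(rs):
    A=0;b=0
    for o,d in rs:
        d=d/np.linalg.norm(d);P=np.eye(3)-np.outer(d,d);A=A+P;b=b+P@o
    x=np.linalg.solve(A,b); return x,[float(np.linalg.norm((np.eye(3)-np.outer(d,d)/(d@d))@(x-o))) for o,d in rs]
def pix(n,p,T=None):
    m=C[n]
    E=np.linalg.inv(T@np.array(m["hand_eye"])) if n=="wrist" else np.array(m["extrinsics"])
    c=m["K"]@(E[:3,:3]@p+E[:3,3]); return c[:2]/c[2]
def pose(o):
    q=o["eef_rot"];T=np.eye(4);T[:3,:3]=R.from_quat([q[1],q[2],q[3],q[0]]).as_matrix();T[:3,3]=o["eef_pos"];return T
E
python3 - <<'E'
from h import *
np.set_printoptions(precision=4,suppress=True)
for nm,s,t,z in [("pump",(284.6,327.6),(235,242.6),.169),("plA",(265.6,309.6),(241.6,223.4),.174),("plB",(261,341),(218.4,231),.174),
 ("studhead",(256,238.6),(330.6,168.4),.262),("studbase",(250.2,175.6),(331.7,162.4),.262),
 ]:
    print(nm,atz("scene",s,z),atz("top",t,z),*tri([ray("scene",s),ray("top",t)]))
print("head scene", atz("scene",(256,178.6),.262),tri([ray("scene",(256,178.6)),ray("top",(330.6,168.4))]))
a=atz("top",(222,158),.43);b=atz("top",(435,195),.43);print(a,b,np.linalg.norm(a-b),np.arctan2(*(a-b)[[1,0]]))
E
```

```text
pump [0.4832 0.2273 0.169 ] [0.4839 0.2275 0.169 ] [0.4834 0.2274 0.1699] [0.00034710793304823707, 0.00034710793304839076]
plA [0.5387 0.2086 0.174 ] [0.5385 0.2105 0.174 ] [0.5375 0.2097 0.1792] [0.00018278185351606322, 0.0001827818535163429]
plB [0.5169 0.2761 0.174 ] [0.5156 0.275  0.174 ] [0.5169 0.2756 0.1707] [0.0005617137410483618, 0.000561713741048305]
studhead [0.6106 0.0926 0.262 ] [ 0.6756 -0.0384  0.262 ] [ 0.7521 -0.0391 -0.0954] [0.039174992186771285, 0.03917499218677113]
studbase [ 0.6932 -0.0434  0.262 ] [ 0.6927 -0.0412  0.262 ] [ 0.6913 -0.0411  0.2667] [0.00018091833262047266, 0.00018091833262023189]
head scene [ 0.6775 -0.0417  0.262 ] (array([ 0.6741, -0.0382,  0.2693]), [0.0008483917279773167, 0.0008483917279771885])
[0.6433 0.2271 0.43  ] [ 0.5574 -0.2846  0.43  ] 0.5187849102253818 1.4045190306127282
```

Run:
```python
from h import *
np.set_printoptions(precision=4,suppress=True)
ax=np.array([.4835,.2274]);yaw=.326;Rm=np.array([[np.cos(yaw),np.sin(yaw)],[-np.sin(yaw),np.cos(yaw)]])
for n,uv,z in [("top",(210,182),.169),("top",(207,293),.169),("top",(257,300),.169),("top",(312,281),.169),("scene",(200,328),.169),("scene",(364,261),.169),("scene",(362,330),.169),("scene",(328,384),.169),("top",(401,266),.075),("scene",(380,182),.075),("top",(151,235),.15),("top",(467,240),.1)]:
    p=atz(n,uv,z)[:2];print(n,uv,p,"in disp",Rm@(p-ax))
```

```text
top (210, 182) [0.6606 0.3075] in disp [0.1934 0.0191]
top (207, 293) [0.3411 0.2987] in disp [-0.112   0.1132]
top (257, 300) [0.3237 0.1596] in disp [-0.1731 -0.013 ]
top (312, 281) [0.3783 0.0087] in disp [-0.1697 -0.1735]
scene (200, 328) [0.6541 0.3043] in disp [0.1862 0.0182]
scene (364, 261) [0.3811 0.0091] in disp [-0.1669 -0.174 ]
scene (362, 330) [0.3243 0.1625] in disp [-0.1716 -0.0105]
scene (328, 384) [0.3469 0.2998] in disp [-0.1062  0.1124]
top (401, 266) [ 0.4373 -0.2529] in disp [-0.1976 -0.4402]
scene (380, 182) [ 0.4323 -0.2563] in disp [-0.2034 -0.4418]
top (151, 235) [0.5063 0.472 ] in disp [0.1    0.2244]
top (467, 240) [ 0.5135 -0.4448] in disp [-0.1869 -0.6464]
```

```bash
cat >> h.py <<'E'
def tool(p,psi,th):
    c,s=np.cos(th),np.sin(th);h=np.array([np.cos(psi),np.sin(psi),0]);Z=np.array([0,0,1.])
    T=np.eye(4);z=c*h-s*Z;x=s*h+c*Z;T[:3,:3]=np.c_[x,np.cross(z,x),z];T[:3,3]=p;return T
def delta(T0,T1):
    D=np.linalg.inv(T0)@T1;return np.round(D[:3,3]*1000,1).tolist(),np.round(R.from_matrix(D[:3,:3]).as_rotvec(),3).tolist()
E
python3 - <<'E'
from h import *
from bench import sensors
T=pose(sensors.get_obs());V=tool([.5,-.04,.35],-.166,.35)
print(delta(T,tool([.40,-.3,.42],-.5,1.0)),delta(T,V),delta(tool([.40,-.3,.42],-.5,1.0),V))
E
```

```text
([312.6, -184.6, -214.0], [-0.216, 0.544, 0.73]) ([474.2, -411.4, -143.6], [-0.256, 1.202, 0.363]) ([-68.9, -276.1, 39.0], [0.265, 0.644, -0.212])
```

Request:
carry_out(deltas="150 -90 -210 0 0.2 0.1 0; 313 -185 -214 -0.216 0.544 0.73 0; 313 -185 -214 -0.216 0.544 0.73 0; 313 -185 -214 -0.216 0.544 0.73 0; 313 -185 -214 -0.216 0.544 0.73 0; 313 -185 -214 -0.216 0.544 0.73 0; 313 -185 -214 -0.216 0.544 0.73 0; 313 -185 -214 -0.216 0.544 0.73 0; 313 -185 -214 -0.216 0.544 0.73 0; 313 -185 -214 -0.216 0.544 0.73 0")

```text
time_s: 1.4
eef_pos: [0.3993, -0.3007, 0.4188]
eef_rot: [0.07, 0.93, -0.238, 0.272]
wrist_force: [-1.1, 0.2, 0.9]
opening: 0.999
grasp_force: 0.0
```

Run:
```python
from h import *
from bench import sensors
o=sensors.get_obs();T=pose(o);V=tool([.5,-.04,.35],-.166,.35)
print(o["q"],T[:3,3],delta(T,V))
```

```text
[-1.10917857 -0.54308322  1.91124451  0.32469901  1.30311103  0.95253283] [ 0.39928445 -0.3006721   0.4188437 ] ([-68.4, -277.0, 37.9], [0.267, 0.645, -0.214])
```

Request:
carry_out(deltas="-68 -277 38 0.267 0.645 -0.214 0; -68 -277 38 0.267 0.645 -0.214 0; -68 -277 38 0.267 0.645 -0.214 0; -68 -277 38 0.267 0.645 -0.214 0; -68 -277 38 0.267 0.645 -0.214 0; -68 -277 38 0.267 0.645 -0.214 0; -68 -277 38 0.267 0.645 -0.214 0; -68 -277 38 0.267 0.645 -0.214 0; -68 -277 38 0.267 0.645 -0.214 0")

```text
time_s: 2.52
eef_pos: [0.5207, -0.0408, 0.3477]
eef_rot: [0.051, 0.817, -0.07, 0.571]
wrist_force: [0.3, 1.3, -0.0]
opening: 0.999
grasp_force: 0.0
```

Run:
```python
from h import *
import cv2
from bench import sensors,vision
o=sensors.get_obs();T=pose(o);V=tool([.5,-.04,.35],-.166,.35)
print(o["q"],T[:3,3],delta(T,V))
im=vision.camera("wrist");cv2.imwrite("pics/w1.png",im);pickle.dump(T,open("w1.pkl","wb"))
print([pix("wrist",np.array(p),T) for p in ([.676,-.039,.262],[.687,-.041,.262])])
```

```text
[-0.54360976 -0.89322567  2.5362899   0.88230419  0.45470673  0.60546912] [ 0.52067593 -0.04078797  0.34769172] ([-4.9, 2.8, -20.0], [0.008, 0.0, 0.001])
[array([285.89089652, 232.00691254]), array([286.76449939, 224.15681921])]
```

View pics/w1.png

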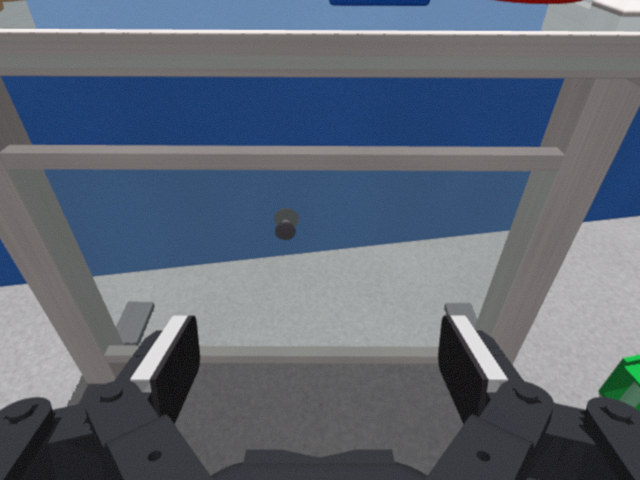

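Run:
```python
from h import *
np.set_printoptions(precision=4,suppress=True)
T=pickle.load(open("w1.pkl","rb"))
h=atz("wrist",(285.5,231),.262,T);print("head",h)
print("tri3",tri([ray("wrist",(285.5,231),T),ray("top",(330.6,168.4))]), pix("top",h),pix("scene",h))
for z,a,b in [(.329,(4,147.5),(563,149.5)),(.313,(8,170),(561,170)),(.063,(107,358),(505,360))]:
    A,B=atz("wrist",a,z,T),atz("wrist",b,z,T);d=A-B;print(A,B,np.linalg.norm(d),np.arctan2(d[1],d[0])-np.pi/2,(A+B)/2)
```

```text
head [ 0.6775 -0.0388  0.262 ]
tri3 (array([ 0.6749, -0.0385,  0.264 ]), [0.00013790181808627844, 0.0001379018180862744]) [330.766  167.7452] [255.4513 179.6234]
[0.7361 0.1764 0.329 ] [ 0.6596 -0.2622  0.329 ] 0.44516152927550334 -0.17263435576188324 [ 0.6979 -0.0429  0.329 ]
[0.7286 0.1774 0.313 ] [ 0.6548 -0.2636  0.313 ] 0.44706879053469983 -0.1657155815052489 [ 0.6917 -0.0431  0.313 ]
[0.7271 0.1751 0.063 ] [ 0.6454 -0.285   0.063 ] 0.4673571652448128 -0.1758112442928983 [ 0.6863 -0.0549  0.063 ]
```

```bash
cat >> h.py <<'E'
def grasp(xy,z,psi,th,a=.020):
    T=tool([*xy,z],psi,th);T[:3,3]+=a*T[:3,2];return T
E
python3 - <<'E'
from h import *
T=tool([.5,-.04,.35],-.166,.35)
from bench import sensors
M=pose(sensors.get_obs())
A=grasp((.4835,.2274),.29,.526,.6);print(delta(T,A),delta(M,A),A[:3,3])
E
```

```text
([-83.3, -271.5, -20.4], [0.617, -0.24, -0.317]) ([-87.7, -268.3, -42.3], [0.624, -0.238, -0.317]) [0.49777537 0.23568766 0.27870715]
```

Request:
carry_out(deltas="-88 -268 -42 0.624 -0.238 -0.317 0; -88 -268 -42 0.624 -0.238 -0.317 0; -88 -268 -42 0.624 -0.238 -0.317 0; -88 -268 -42 0.624 -0.238 -0.317 0; -88 -268 -42 0.624 -0.238 -0.317 0; -88 -268 -42 0.624 -0.238 -0.317 0; -88 -268 -42 0.624 -0.238 -0.317 0; -88 -268 -42 0.624 -0.238 -0.317 0; -88 -268 -42 0.624 -0.238 -0.317 0")

```text
time_s: 3.7
eef_pos: [0.4973, 0.2365, 0.2786]
eef_rot: [-0.122, 0.854, 0.231, 0.451]
wrist_force: [-0.5, -0.5, -0.2]
opening: 0.998
grasp_force: 0.0
```

Run:
```python
from h import *
import cv2
from bench import sensors,vision
o=sensors.get_obs();T=pose(o)
print(o["q"],T[:3,3],delta(T,grasp((.4835,.2274),.29,.526,.6)))
im=vision.camera("wrist");cv2.imwrite("pics/w2.png",im);pickle.dump(T,open("w2.pkl","wb"))
print(pix("wrist",np.array([.4835,.2274,.169]),T))
```

```text
[-0.09858587 -0.56764705  2.38897117  0.90490961  0.66339767  0.39598966] [0.49733542 0.23648056 0.27863436] ([0.0, 0.9, -0.1], [-0.002, -0.001, 0.002])
[321.23012583 402.39363109]
```

View pics/w2.png

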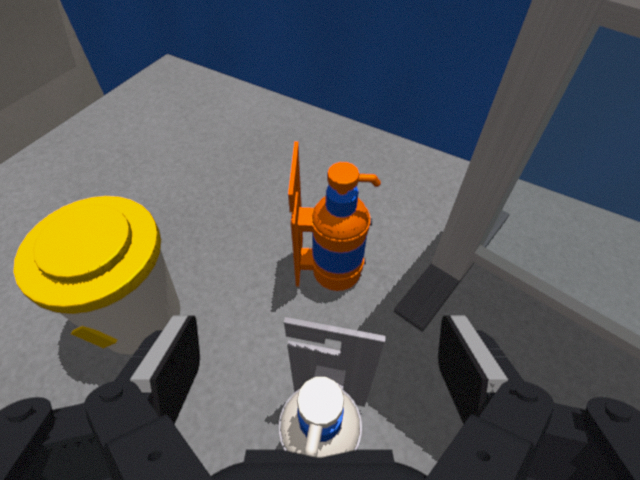

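Run:
```python
from h import *
T=pickle.load(open("w2.pkl","rb"))
A=atz("wrist",(287,319),.174,T);B=atz("wrist",(384,335),.174,T);p=atz("wrist",(321,400),.169,T);print(A,B,np.arctan2(*(A-B)[[1,0]])-np.pi/2,p)
for z in (.22,.138): print(delta(T,grasp((.4835,.2274),z,.526,.6)))
```

```text
[0.51868551 0.27529299 0.174     ] [0.5419108  0.21204187 0.174     ] 0.35190757426191577 [0.48468201 0.22825097 0.169     ]
([-57.8, 0.9, 39.4], [-0.002, -0.001, 0.002])
([-125.5, 0.9, 85.7], [-0.002, -0.001, 0.002])
```

Request:
carry_out(deltas="-30 0.5 20 0 0 0 0; -60 0.5 41 0 0 0 0; -80 0.5 55 0 0 0 0; -95 0.5 65 0 0 0 0; -107 0.5 73 0 0 0 0; -116 0.5 79 0 0 0 0; -122 0.5 84 0 0 0 0; -125.5 0.5 86.5 0 0 0 0; -125.5 0.5 86.5 0 0 0 0; -125.5 0.5 86.5 0 0 0 0")

```text
time_s: 5.0
eef_pos: [0.4976, 0.2377, 0.1261]
eef_rot: [-0.122, 0.853, 0.232, 0.451]
wrist_force: [-0.4, -0.3, -0.8]
opening: 0.997
grasp_force: 0.0
```

Run:
```python
from h import *
import cv2
from bench import sensors,vision
T=pose(sensors.get_obs());print(delta(T,grasp((.484,.228),.138,.526,.6)))
s=vision.camera("scene");t=vision.camera("wrist")
a=np.hstack([cv2.resize(s[240:420,200:440],(400,300)),cv2.resize(t[180:480,120:520],(400,300))]);cv2.imwrite("pics/p3.png",a)
```

```text
([0.4, 1.6, -0.5], [-0.004, -0.001, 0.003])
```

View pics/p3.png

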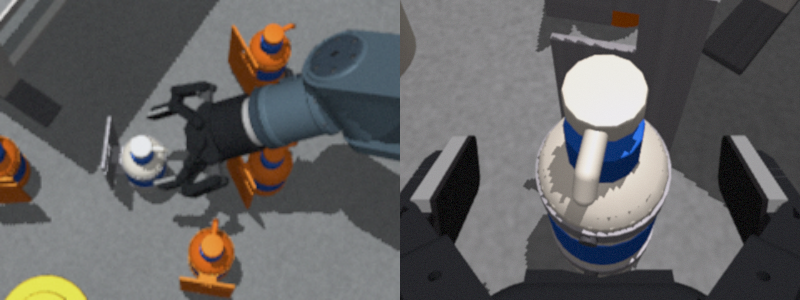

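The bottle is centred between the open pads and no orange bottle is touched, so I'm closing now.

Request:
carry_out(deltas="0 1.5 0 0 0 0 0; 0 1.5 0 0 0 0 0.3; 0 1.5 0 0 0 0 0.5; 0 1.5 0 0 0 0 0.7; 0 1.5 0 0 0 0 0.9; 0 1.5 0 0 0 0 1; 0 1.5 0 0 0 0 1; 0 1.5 0 0 0 0 1; 0 1.5 0 0 0 0 1")

```text
time_s: 6.22
eef_pos: [0.4984, 0.2365, 0.126]
eef_rot: [-0.123, 0.853, 0.232, 0.451]
wrist_force: [-1.1, -2.0, 4.9]
opening: 0.278
grasp_force: 57.0
```

Request:
carry_out(deltas="4 0 -3 0 0 0 1; 8 0 -6 0 0 0 1; 16 0 -11 0 0 0 1; 16 0 -11 0 0 0 1")

```text
time_s: 6.72
eef_pos: [0.4971, 0.2365, 0.1441]
eef_rot: [-0.122, 0.854, 0.232, 0.449]
wrist_force: [-0.6, -0.8, -3.9]
opening: 0.272
grasp_force: 56.3
```

Run:
```python
from h import *
import cv2
from bench import sensors,vision
o=sensors.get_obs();T=pose(o);pickle.dump(T,open("w4.pkl","wb"));print(T[:3,3],o["opening"])
s=vision.camera("scene");t=vision.camera("wrist");cv2.imwrite("pics/w4.png",t)
print(pix("wrist",np.array([.484,.228,.1885]),T),pix("scene",np.array([.484,.228,.1885])))
a=np.hstack([cv2.resize(s[280:370,220:340],(400,300)),cv2.resize(t[180:480,120:520],(400,300))]);cv2.imwrite("pics/p4.png",a)
```

```text
[0.49705446 0.23654557 0.14406865] 0.2715255055317927
[323.37441869 266.52825792] [283.65766474 325.63028595]
```

View pics/p4.png

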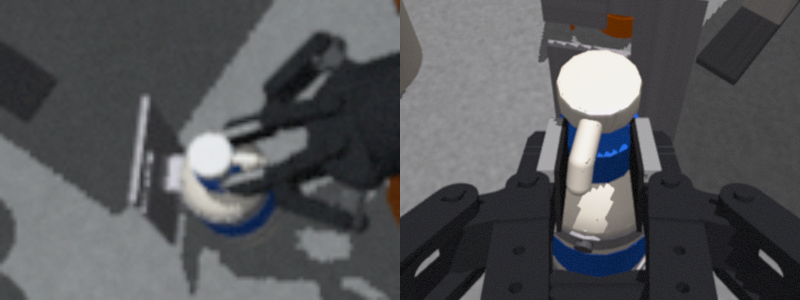

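Run:
```python
from h import *
np.set_printoptions(precision=4,suppress=True)
T=pickle.load(open("w4.pkl","rb"))
p,e=tri([ray("wrist",(320,262),T),ray("scene",(282.7,325.9))]);print(p,e)
for z in (.187,.192):
  A=atz("scene",(263.5,309.1),z);B=atz("scene",(260.5,342.4),z);d=B-A;print(A,B,np.linalg.norm(d),np.arctan2(d[1],d[0])-np.pi/2)
```

```text
[0.4853 0.2297 0.1886] [0.0004017795618257057, 0.000401779561825798]
[0.5409 0.2122 0.187 ] [0.5142 0.2813 0.187 ] 0.0740488283263477 0.36916911775022854
[0.5399 0.2133 0.192 ] [0.5133 0.282  0.192 ] 0.0737222423934817 0.36916911775023054
```

```bash
cat >> h.py <<'E'
def disp(xy,z,yaw):
    T=np.eye(4);T[:3,:3]=R.from_euler('z',yaw).as_matrix();T[:3,3]=[*xy,z];return T
STUD=np.array([.6836,-.0403]);SY=-.170
def shelf(dx,dy,zb,yaw=SY):   # dispenser pose whose slot_top is (dx,dy) from the stud (shelf axes), underside at zb
    c,s=np.cos(SY),np.sin(SY);x=np.array([c,s]);y=np.array([-s,c]);return disp(STUD+(dx-.046)*x+dy*y,zb,yaw)
E
python3 - <<'E'
from h import *
T=pickle.load(open("w4.pkl","rb"));D=disp((.485,.229),.019,.345);G=np.linalg.inv(T)@D;pickle.dump(G,open("G.pkl","wb"));iG=np.linalg.inv(G)
S1=disp((.485,.229),.18,.345)@iG; S2=shelf(-.09,-.06,.14)@iG
print(delta(T,S1),delta(S1,S2),S2)
E
```

```text
([132.7, -0.0, -91.1], [-0.0, 0.0, 0.0]) ([-95.0, 297.9, -67.7], [-0.425, 0.0, 0.292]) [[ 5.65985264e-01  1.64913420e-02  8.24250397e-01  5.53616892e-01]
 [ 9.32847437e-03 -9.99864009e-01  1.35994115e-02 -7.57966738e-02]
 [ 8.24362578e-01 -8.06781862e-06 -5.66062134e-01  2.65068653e-01]
 [ 0.00000000e+00  0.00000000e+00  0.00000000e+00  1.00000000e+00]]
```

Request:
carry_out(deltas="20 0 -14 0 0 0 1; 50 0 -34 0 0 0 1; 85 0 -58 0 0 0 1; 115 0 -79 0 0 0 1; 130 0 -89 0 0 0 1; 133 0 -91 0 0 0 1; 133 0 -91 0 0 0 1")

```text
time_s: 7.7
eef_pos: [0.4973, 0.2367, 0.3043]
eef_rot: [-0.123, 0.854, 0.232, 0.449]
wrist_force: [-0.6, -1.0, -4.2]
opening: 0.275
grasp_force: 56.2
```

Request:
carry_out(deltas="-5 15 -4 -0.02 0 0.015 1; -16 50 -11 -0.071 0 0.049 1; -32 99 -23 -0.142 0 0.097 1; -48 149 -34 -0.212 0 0.146 1; -63 199 -45 -0.283 0 0.195 1; -79 248 -56 -0.354 0 0.243 1; -90 283 -64 -0.404 0 0.277 1; -95 298 -68 -0.425 0 0.292 1; -95 298 -68 -0.425 0 0.292 1; -95 298 -68 -0.425 0 0.292 1; -95 298 -68 -0.425 0 0.292 1")

```text
time_s: 9.07
eef_pos: [0.5542, -0.075, 0.2661]
eef_rot: [-0.005, 0.885, 0.007, 0.466]
wrist_force: [0.3, -1.2, -3.5]
opening: 0.269
grasp_force: 56.3
```

Run:
```python
from h import *
import cv2
from bench import sensors,vision
G=pickle.load(open("G.pkl","rb"))
o=sensors.get_obs();T=pose(o);pickle.dump(T,open("w5.pkl","wb"));print(o["q"],delta(T,shelf(-.09,-.06,.14)@np.linalg.inv(G)))
im={n:vision.camera(n) for n in("scene","top","wrist")}
for n in im: cv2.imwrite(f"pics/{n}5.png",im[n])
D=T@G
def c(n,w):
    p=D@np.array([.03,0,.17,1]);u,v=np.round(pix(n,p[:3],T)).astype(int);h=w*3//4;v=min(v,480-h//2);u0,v0=u-w//2,v-h//2;print(n,u0,v0,w)
    return cv2.resize(im[n][v0:v0+h,u0:u0+w],(400,300),interpolation=cv2.INTER_CUBIC)
print(D)
for q in ([0,0,.169],[.046,35e-3,.174],[.046,-35e-3,.174],[.046,.035,.142]):
    p=(D@[*q,1])[:3];print(q,[np.round(pix(n,p,T),1) for n in im])
cv2.imwrite("pics/p5.png",np.vstack([np.hstack([c("scene",100),c("top",100)]),np.hstack([c("wrist",400),np.zeros((300,400,3),np.uint8)])]))
```

```text
[-0.71848248 -0.49218356  2.37490741  1.00765456  0.71486529  0.22458561] ([-1.2, 0.8, 0.1], [-0.001, -0.002, -0.001])
[[ 0.98569123  0.16855441 -0.00148624  0.54017293]
 [-0.16855636  0.98569115 -0.00130514 -0.07543319]
 [ 0.00124499  0.00153699  0.99999804  0.14104147]
 [ 0.          0.          0.          1.        ]]
[0, 0, 0.169] [array([316.9, 177.7]), array([344.9, 212.9]), array([322.3, 263.9])]
[0.046, 0.035, 0.174] [array([290.4, 177.9]), array([334.8, 193.1]), array([257.4, 149.4])]
[0.046, -0.035, 0.174] [array([308.4, 155.1]), array([361.3, 197.8]), array([433.8, 172.2])]
[0.046, 0.035, 0.142] [array([291. , 185.1]), array([334.4, 196.3]), array([265.5, 202.5])]
scene 256 134 100
top 297 165 100
wrist 137 47 400
```

View pics/p5.png

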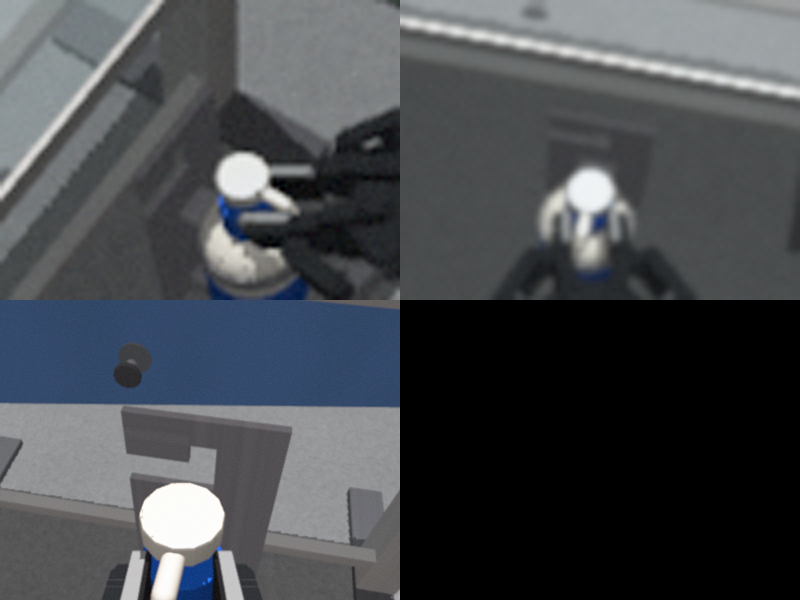

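The wrist crop shows the plate at about (260,155)–(428,177), the L slot opening on its left edge, and the stud head at about (265,120). I'll fit the edges numerically.

Run:
```python
from h import *
import cv2
im=cv2.imread("pics/wrist5.png");g=cv2.cvtColor(im,6)
l=cv2.createLineSegmentDetector().detect(g)[0][:,0]
for s in l[np.lexsort((l[:,0],))]:
    L=np.hypot(s[2]-s[0],s[3]-s[1])
    if L>12 and 240<min(s[0],s[2]) and max(s[0],s[2])<440 and max(s[1],s[3])<330 and min(s[1],s[3])>95: print(np.round(s,1).tolist(),round(float(L)))
T=pickle.load(open("w5.pkl","rb"));G=pickle.load(open("G.pkl","rb"));D=T@G
for q in ([.044,.035,.174],[.044,-.035,.174],[.048,.035,.174],[.048,-.035,.174],[.044,.035,.15],[.044,-.006,.15],[.044,.006,.16],[.044,-.006,.16],[.044,.035,.134],[.044,-.006,.134],[.044,-.035,.10]): print(q,np.round(pix("wrist",(D@[*q,1])[:3],T),1))
c,s=np.cos(SY),np.sin(SY)
for d in(.5,4.5,8.5): print("stud",d,pix("wrist",np.array([*(STUD-np.array([c,s])*(d)),.262]),T))
gg=g[95:145,235:300];m=(gg<60).astype(np.uint8);n,lab,st,ce=cv2.connectedComponentsWithStats(m);print([(st[i].tolist(),np.round(ce[i]+[235,95],1).tolist()) for i in range(1,n) if st[i][4]>60])
```

```text
[260.5, 158.10000610351562, 425.5, 179.10000610351562] 166
[262.0, 152.5, 428.0, 173.0] 167
[262.29998779296875, 108.4000015258789, 274.79998779296875, 113.30000305175781] 13
[262.79998779296875, 199.1999969482422, 257.1000061035156, 157.89999389648438] 42
[269.20001220703125, 219.10000610351562, 348.29998779296875, 230.39999389648438] 80
[269.29998779296875, 225.1999969482422, 300.6000061035156, 229.60000610351562] 32
[272.1000061035156, 268.29998779296875, 266.20001220703125, 225.39999389648438] 43
[276.20001220703125, 261.79998779296875, 279.8999938964844, 292.0] 30
[279.79998779296875, 276.29998779296875, 290.0, 287.70001220703125] 15
[280.3999938964844, 292.20001220703125, 293.79998779296875, 307.5] 20
[282.8999938964844, 242.3000030517578, 274.8999938964844, 262.1000061035156] 21
[288.1000061035156, 304.3999938964844, 286.8999938964844, 328.1000061035156] 24
[289.70001220703125, 288.3999938964844, 314.5, 296.3999938964844] 26
[297.79998779296875, 305.8999938964844, 291.3999938964844, 325.5] 21
[307.79998779296875, 228.6999969482422, 282.79998779296875, 242.60000610351562] 29
[3
[... 1156 characters left out ...]
000061035156, 174.39999389648438, 399.20001220703125, 295.6000061035156] 125
[434.3999938964844, 284.29998779296875, 405.6000061035156, 279.5] 29
[0.044, 0.035, 0.174] [256.1 152.7]
[0.044, -0.035, 0.174] [433.6 175.9]
[0.048, 0.035, 0.174] [258.8 146.2]
[0.048, -0.035, 0.174] [433.9 168.7]
[0.044, 0.035, 0.15] [262.5 193.8]
[0.044, -0.006, 0.15] [353.8 206.8]
[0.044, 0.006, 0.16] [327. 187.]
[0.044, -0.006, 0.16] [355.5 190.9]
[0.044, 0.035, 0.134] [266.1 216.8]
[0.044, -0.006, 0.134] [351.5 229.4]
[0.044, -0.035, 0.1] [402.5 277.7]
stud 0.5 [ 2026.13284494 -4076.46789658]
stud 4.5 [ 469.67929702 -362.55209614]
stud 8.5 [ 459.74405009 -338.84520773]
[([15, 14, 29, 26, 559], [264.2, 122.2])]
```

```bash
cat > pnp.py <<'E'
from h import *
import cv2
def fit(T,pts,D0):
    m=C["wrist"];K=np.array(m["K"]);E=np.linalg.inv(T@np.array(m["hand_eye"]))
    P=np.array([p for p,_ in pts]);U=np.array([u for _,u in pts],float)
    M=E@D0;r,t=cv2.Rodrigues(M[:3,:3])[0],M[:3,3:].copy()
    _,r,t=cv2.solvePnP(P,U,K,None,r,t,True)
    e=cv2.projectPoints(P,r,t,K,None)[0][:,0]-U
    M=np.eye(4);M[:3,:3]=cv2.Rodrigues(r)[0];M[:3,3:]=t
    return np.linalg.inv(E)@M,e
E
python3 - <<'E'
from pnp import *
np.set_printoptions(precision=4,suppress=True)
T=pickle.load(open("w5.pkl","rb"));G=pickle.load(open("G.pkl","rb"));D=T@G;f=.044
pts=[((f,.035,.174),(257,157.6)),((f,-.035,.174),(428.5,179.4)),((f,.035,.15),(262.8,200)),((f,.006,.15),(326.2,209)),((f,.006,.16),(327.3,192.4)),((f,-.006,.16),(353.1,196.1)),((f,-.006,.134),(350,236.9)),((f,.035,.134),(266.3,225.2)),((0,0,.169),(319.3,261.5))]
N,e=fit(T,pts,D);print(N[:3,3],R.from_matrix(N[:3,:3]).as_euler('zyx'));print(e)
N2,e=fit(T,pts[:-1],D);print(N2[:3,3],R.from_matrix(N2[:3,:3]).as_euler('zyx'));print(e)
c,s=np.cos(SY),np.sin(SY)
for d in(.0045,.0085): print("headfront",d,pix("wrist",np.array([*(STUD-np.array([c,s])*d),.262]),T))
E
```

```text
[ 0.529  -0.0753  0.1404] [-0.1803  0.0757 -0.004 ]
[[ 0.032   0.5398]
 [ 0.8178  0.2503]
 [ 0.2277  0.4129]
 [-0.6219  0.0822]
 [-1.5186  0.079 ]
 [ 0.4519  0.0781]
 [ 0.3116 -0.1887]
 [ 0.1346 -0.7668]
 [ 0.0895 -0.487 ]]
[ 0.5273 -0.0746  0.1408] [-0.1786  0.0904  0.0012]
[[ 0.5896  0.1666]
 [ 0.5227 -0.1574]
 [ 0.3558  0.4299]
 [-0.645   0.0913]
 [-1.4208 -0.0817]
 [ 0.4419 -0.089 ]
 [ 0.0563  0.1002]
 [ 0.0268 -0.4655]]
headfront 0.0045 [267.2463 120.4813]
headfront 0.0085 [265.5882 124.4377]
```

```bash
sed -i 's/^STUD=.*;/STUD=np.array([.6838,-.0390]);/' h.py
python3 - <<'E'
from pnp import *
T=pickle.load(open("w5.pkl","rb"));G=pickle.load(open("G.pkl","rb"));f=.044
pts=[((f,.035,.174),(257,157.6)),((f,-.035,.174),(428.5,179.4)),((f,.035,.15),(262.8,200)),((f,.006,.15),(326.2,209)),((f,.006,.16),(327.3,192.4)),((f,-.006,.16),(353.1,196.1)),((f,-.006,.134),(350,236.9)),((f,.035,.134),(266.3,225.2)),((0,0,.169),(319.3,261.5))]
N,e=fit(T,pts,T@G);G=np.linalg.inv(T)@N;pickle.dump(G,open("G.pkl","wb"))
S=shelf(-.04,-.062,.12)@np.linalg.inv(G);print(delta(T,S),S)
E
```

```text
([12.5, 11.5, 51.7], [0.01, 0.076, -0.003]) [[ 0.50060975  0.02782439  0.8652258   0.60412749]
 [ 0.01048446 -0.99960489  0.02607964 -0.08553302]
 [ 0.86560958 -0.0039843  -0.50070368  0.24725152]
 [ 0.          0.          0.          1.        ]]
```

Request:
carry_out(deltas="3 3 12 0.002 0.018 0 1; 6 6 25 0.005 0.038 -0.001 1; 9 9 38 0.007 0.057 -0.002 1; 12.5 11.5 48 0.01 0.076 -0.003 1; 12.5 11.5 52 0.01 0.076 -0.003 1; 12.5 11.5 52 0.01 0.076 -0.003 1; 12.5 11.5 52 0.01 0.076 -0.003 1")

```text
time_s: 10.1
eef_pos: [0.6043, -0.0866, 0.2473]
eef_rot: [-0.008, 0.866, 0.01, 0.5]
wrist_force: [-0.6, 0.0, -4.1]
opening: 0.27
grasp_force: 56.6
```

```bash
cat > look.py <<'E'
from pnp import *
import sys
from bench import sensors,vision
k=sys.argv[1]
o=sensors.get_obs();T=pose(o);im=vision.camera("wrist");cv2.imwrite(f"pics/w{k}.png",im);pickle.dump(T,open(f"w{k}.pkl","wb"))
G=pickle.load(open("G.pkl","rb"));D=T@G;g=cv2.cvtColor(im,6)
l=cv2.createLineSegmentDetector().detect(g)[0][:,0]
for s in l[np.argsort(l[:,0])]:
    L=np.hypot(s[2]-s[0],s[3]-s[1])
    if L>14 and 230<min(s[0],s[2]) and max(s[0],s[2])<450 and max(s[1],s[3])<330 and min(s[1],s[3])>80: print(np.round(s,1).astype(float).round(1).tolist(),round(float(L)))
for q in ([.044,.035,.174],[.044,-.035,.174],[.044,.035,.15],[.044,.006,.15],[.044,.006,.16],[.044,-.006,.16],[.044,.035,.134],[.044,-.006,.134],[0,0,.169]): print(q,np.round(pix("wrist",(D@[*q,1])[:3],T),1))
c,s=np.cos(SY),np.sin(SY)
for d in(.0045,.0085): print("stud",pix("wrist",np.array([*(STUD-np.array([c,s])*d),.262]),T).round(1))
u,v=map(int,pix("wrist",np.array([*(STUD-np.array([c,s])*.0065),.262]),T))
m=(g[v-28:v+28,u-28:u+28]<60).astype(np.uint8);n,lab,st,ce=cv2.connectedComponentsWithStats(m);print([(st[i].tolist(),np.round(ce[i]+[u-28,v-28],1).tolist()) for i in range(1,n) if st[i][4]>60])
E
python3 look.py 6
```

```text
[259.5, 158.7, 425.7, 179.8] 168
[269.3, 220.2, 348.4, 231.5] 80
[269.3, 226.3, 300.5, 230.5] 31
[275.4, 298.1, 266.1, 225.6] 73
[276.5, 263.2, 279.6, 290.6] 28
[280.0, 291.2, 294.9, 307.7] 22
[280.4, 275.7, 292.4, 288.9] 18
[281.8, 245.6, 275.1, 263.4] 19
[287.9, 303.1, 287.1, 329.4] 26
[292.8, 287.8, 308.8, 293.9] 17
[299.8, 300.0, 290.9, 327.4] 29
[308.9, 230.4, 290.9, 236.5] 19
[309.3, 294.1, 329.4, 293.6] 20
[321.2, 313.7, 345.3, 305.8] 25
[323.4, 209.6, 263.4, 201.1] 61
[324.4, 230.4, 309.4, 230.2] 15
[330.3, 293.5, 347.2, 286.1] 19
[342.1, 234.9, 325.4, 230.3] 17
[345.4, 305.5, 357.4, 289.8] 20
[347.3, 286.2, 357.1, 274.3] 15
[349.7, 238.2, 353.0, 196.8] 42
[351.7, 196.6, 327.9, 193.2] 24
[354.4, 244.6, 341.2, 234.0] 17
[358.1, 289.4, 360.4, 260.4] 29
[362.3, 262.3, 354.4, 244.3] 20
[400.5, 326.4, 417.1, 329.2] 17
[425.6, 189.7, 395.0, 313.0] 127
[426.8, 173.5, 261.8, 152.8] 166
[0.044, 0.035, 0.174] [257.  158.1]
[0.044, -0.035, 0.174] [429.3 179.7]
[0.044, 0.035, 0.15] [263.  200.4]
[0.044, 0.006, 0.15] [325.6 209.1]
[0.044, 0.006, 0.16] [325.8 192.5]
[0.044, -0.006, 0.16] [353.6 196.2]
[0.044, 0.035, 0.134] [266.4 224.4]
[0.044, -0.006, 0.134] [350.3 236.7]
[0, 0, 0.169] [319.4 261. ]
stud [233.5 157.6]
stud [231.  162.2]
[([12, 14, 34, 29, 705], [232.9, 159.8])]
```

Run:
```python
from pnp import *
T=pickle.load(open("w6.pkl","rb"));iG=np.linalg.inv(pickle.load(open("G.pkl","rb")))
for a in [(-.02,-.062,.12),(0,-.062,.12),(0,-.03,.12),(0,0,.12),(0,0,.105)]: print(a,delta(T,shelf(*a)@iG))
```

```text
(-0.02, -0.062, 0.12) ([9.7, 2.8, 16.9], [0.002, -0.0, -0.001])
(0, -0.062, 0.12) ([19.5, 6.7, 33.9], [0.002, -0.0, -0.001])
(0, -0.03, 0.12) ([22.5, -24.7, 39.3], [0.002, -0.0, -0.001])
(0, 0, 0.12) ([25.3, -54.2, 44.4], [0.002, -0.0, -0.001])
(0, 0, 0.105) ([12.4, -54.1, 51.9], [0.002, -0.0, -0.001])
```

Request:
carry_out(deltas="5 1 8 0 0 0 1; 10 3 17 0 0 0 1; 14 4.5 25 0 0 0 1; 17.5 6 30.5 0 0 0 1; 19.5 6.7 34 0 0 0 1; 19.5 6.7 34 0 0 0 1; 19.5 6.7 34 0 0 0 1")

```text
time_s: 11.02
eef_pos: [0.6436, -0.0924, 0.2467]
eef_rot: [-0.008, 0.866, 0.01, 0.5]
wrist_force: [0.7, 0.4, -3.3]
opening: 0.273
grasp_force: 56.7
```

```bash
python3 look.py 7 | tail -22
python3 - <<'E'
from pnp import *
T=pickle.load(open("w7.pkl","rb"));iG=np.linalg.inv(pickle.load(open("G.pkl","rb")))
for a in [(0,-.062,.12),(0,-.03,.12),(0,0,.12)]: print(a,delta(T,shelf(*a)@iG))
E
```

```text
[342.0, 235.0, 326.8, 230.8] 16
[345.1, 305.2, 357.9, 289.2] 20
[345.8, 287.2, 356.8, 274.3] 17
[349.8, 238.2, 352.0, 208.0] 30
[351.9, 207.0, 325.6, 206.7] 26
[353.8, 243.9, 342.6, 235.1] 14
[358.1, 288.2, 360.2, 259.5] 29
[361.7, 260.7, 353.7, 243.0] 19
[420.5, 209.3, 392.7, 324.0] 118
[426.8, 173.8, 261.8, 153.4] 166
[0.044, 0.035, 0.174] [257.  158.1]
[0.044, -0.035, 0.174] [429.3 179.7]
[0.044, 0.035, 0.15] [263.  200.4]
[0.044, 0.006, 0.15] [325.6 209.1]
[0.044, 0.006, 0.16] [325.8 192.5]
[0.044, -0.006, 0.16] [353.6 196.2]
[0.044, 0.035, 0.134] [266.4 224.4]
[0.044, -0.006, 0.134] [350.3 236.7]
[0, 0, 0.169] [319.4 261. ]
stud [207.7 208.1]
stud [204.6 214. ]
[([11, 13, 36, 29, 752], [206.9, 210.6])]
(0, -0.062, 0.12) ([0.5, -0.1, -0.3], [0.002, 0.0, -0.001])
(0, -0.03, 0.12) ([3.4, -31.5, 5.1], [0.002, 0.0, -0.001])
(0, 0, 0.12) ([6.3, -60.9, 10.2], [0.002, 0.0, -0.001])
```

Request:
carry_out(deltas="0.6 -5 1 0 0 0 1; 1.3 -12 2 0 0 0 1; 2.1 -19 3 0 0 0 1; 2.8 -26 4.2 0 0 0 1; 3.4 -31.5 5 0 0 0 1; 3.4 -31.5 5 0 0 0 1")

```text
time_s: 11.82
eef_pos: [0.649, -0.0601, 0.2473]
eef_rot: [-0.008, 0.866, 0.01, 0.5]
wrist_force: [0.1, 0.6, -4.0]
opening: 0.269
grasp_force: 56.7
```

No contact, so I'll slide on to the inner end.

Request:
carry_out(deltas="0.6 -6 1 0 0 0 1; 1.2 -12 2 0 0 0 1; 1.8 -18 3 0 0 0 1; 2.4 -24 4.2 0 0 0 1; 2.9 -29.4 5.1 0 0 0 1; 2.9 -29.4 5.1 0 0 0 1; 2.9 -29.4 5.1 0 0 0 1")

```text
time_s: 12.7
eef_pos: [0.6541, -0.0313, 0.2475]
eef_rot: [-0.008, 0.866, 0.01, 0.5]
wrist_force: [-0.5, -0.5, -4.4]
opening: 0.271
grasp_force: 56.8
```

```bash
python3 look.py 8
python3 - <<'E'
from pnp import *
T=pickle.load(open("w8.pkl","rb"));iG=np.linalg.inv(pickle.load(open("G.pkl","rb")))
for a in [(0,0,.12),(0,0,.106)]: print(a,delta(T,shelf(*a)@iG))
im=cv2.imread("pics/w8.png");cv2.imwrite("pics/c8.png",cv2.resize(im[130:280,220:420],(800,600),interpolation=cv2.INTER_CUBIC))
E
```

```text
[260.6, 159.4, 425.7, 180.2] 166
[267.9, 220.9, 314.5, 227.6] 47
[269.2, 226.9, 298.0, 231.2] 29
[274.9, 297.0, 266.2, 226.8] 71
[276.1, 259.2, 279.8, 290.6] 32
[280.2, 291.0, 294.9, 307.5] 22
[280.9, 275.2, 290.4, 286.0] 14
[288.2, 303.2, 286.8, 320.7] 18
[288.5, 237.6, 275.6, 258.6] 25
[290.1, 285.9, 310.5, 293.4] 22
[308.6, 229.9, 289.6, 237.5] 20
[310.6, 293.2, 329.4, 292.8] 19
[318.7, 316.0, 317.1, 301.8] 14
[321.6, 313.4, 343.6, 305.8] 23
[329.4, 194.2, 350.6, 197.3] 21
[330.1, 293.4, 347.2, 285.1] 19
[333.4, 213.2, 348.2, 216.5] 15
[337.0, 231.5, 309.4, 228.7] 28
[343.9, 306.5, 357.4, 289.8] 21
[347.3, 286.2, 357.1, 273.3] 16
[356.2, 245.3, 337.5, 231.4] 23
[358.2, 289.4, 360.3, 259.5] 30
[362.6, 263.3, 355.4, 245.7] 19
[419.2, 214.6, 392.9, 323.1] 112
[426.9, 174.0, 261.8, 153.5] 166
[0.044, 0.035, 0.174] [257.  158.1]
[0.044, -0.035, 0.174] [429.3 179.7]
[0.044, 0.035, 0.15] [263.  200.4]
[0.044, 0.006, 0.15] [325.6 209.1]
[0.044, 0.006, 0.16] [325.8 192.5]
[0.044, -0.006, 0.16] [353.6 196.2]
[0.044, 0.035, 0.134] [266.4 224.4]
[0.044, -0.006, 0.134] [350.3 236.7]
[0, 0, 0.169] [319.4 261. ]
stud [337.  227.7]
stud [335.5 234.1]
[([11, 14, 38, 25, 487], [340.4, 226.7])]
(0, 0, 0.12) ([-0.3, -0.1, 0.1], [0.002, -0.0, -0.001])
(0, 0, 0.106) ([-12.4, -0.1, 7.1], [0.002, -0.0, -0.001])
```

View pics/c8.png

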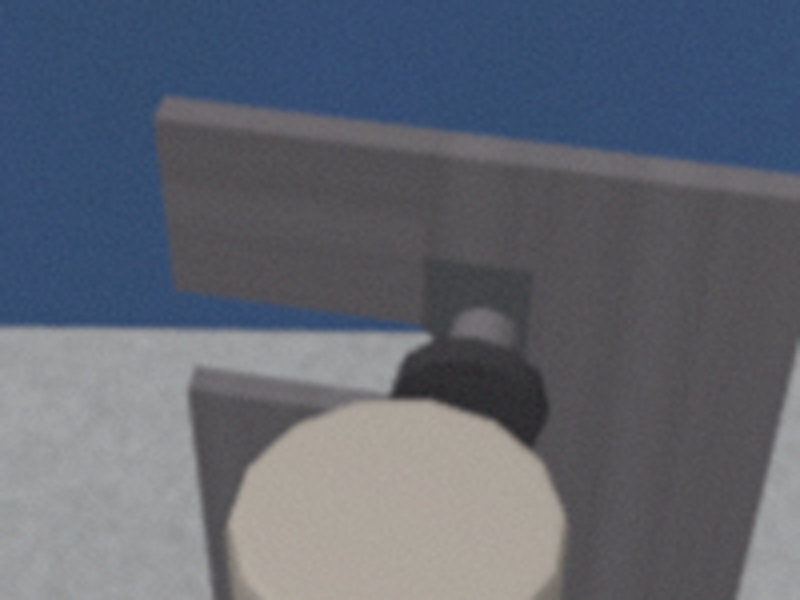

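The crop shows the plate behind the stud head, with the shank at about (485,325) centred in the upward leg (428–530). Next I'll lower it.

Request:
carry_out(deltas="-2 0 1.2 0 0 0 1; -4.5 0 2.6 0 0 0 1; -7 0 4 0 0 0 1; -9 0 5.2 0 0 0 1; -10.5 0 6 0 0 0 1; -11.5 0 6.6 0 0 0 1; -11.5 0 6.6 0 0 0 1")

```text
time_s: 13.62
eef_pos: [0.6542, -0.0313, 0.2344]
eef_rot: [-0.008, 0.866, 0.01, 0.5]
wrist_force: [-0.9, -0.3, -3.4]
opening: 0.273
grasp_force: 56.4
```

Request:
carry_out(deltas="-0.9 0 0.5 0 0 0 1; -0.9 0 0.5 0 0 0 1")

```text
time_s: 13.88
eef_pos: [0.6542, -0.0313, 0.2335]
eef_rot: [-0.008, 0.866, 0.01, 0.5]
wrist_force: [0.3, -0.3, -1.9]
opening: 0.269
grasp_force: 56.1
```

Request:
carry_out(deltas="-0.5 0 0.3 0 0 0 1; -0.9 0 0.5 0 0 0 1; -0.9 0 0.5 0 0 0 1")

```text
time_s: 14.25
eef_pos: [0.6542, -0.0313, 0.2324]
eef_rot: [-0.008, 0.866, 0.01, 0.5]
wrist_force: [0.8, -0.7, -1.9]
opening: 0.268
grasp_force: 56.1
```

Request:
carry_out(deltas="-0.9 0 0.5 0 0 0 1; -0.9 0 0.5 0 0 0 1; -0.9 0 0.5 0 0 0 1")

```text
time_s: 14.62
eef_pos: [0.6544, -0.0313, 0.2322]
eef_rot: [-0.008, 0.866, 0.01, 0.5]
wrist_force: [-5.0, 0.8, 5.0]
opening: 0.275
grasp_force: 59.3
```

The wrist force has reversed to +5 N, so the shelf now bears the bottle. I'll open and check.

Request:
carry_out(deltas="0.5 0 -0.3 0 0 0 1; 0.5 0 -0.3 0 0 0 0.6; 0.5 0 -0.3 0 0 0 0.3; 0.5 0 -0.3 0 0 0 0; 0.5 0 -0.3 0 0 0 0; 0.5 0 -0.3 0 0 0 0; 0.5 0 -0.3 0 0 0 0; 0.5 0 -0.3 0 0 0 0")

```text
time_s: 15.62
eef_pos: [0.654, -0.0312, 0.2317]
eef_rot: [-0.008, 0.866, 0.01, 0.5]
wrist_force: [0.0, 0.8, 0.3]
opening: 1.0
grasp_force: 0.0
```

```bash
python3 look.py 9 | tail -24
python3 - <<'E'
from h import *
from bench import vision
import cv2
T=pickle.load(open("w9.pkl","rb"))
D=shelf(0,0,.106)
for q in ([.044,.035,.174],[.044,-.035,.174],[.048,.035,.174],[.048,-.035,.174],[0,0,.169]): print(q,pix("wrist",(D@[*q,1])[:3],T).round(1))
im=vision.camera("wrist");g=cv2.cvtColor(im,7) if 0 else im
hsv=cv2.cvtColor(im,cv2.COLOR_BGR2HSV);m=((hsv[...,2]>140)&(hsv[...,1]<60)).astype(np.uint8);n,l,st,ce=cv2.connectedComponentsWithStats(m)
print([(st[i].tolist(),ce[i].round(1).tolist()) for i in range(1,n) if st[i][4]>1500])
E
```

```text
[330.0, 317.0, 346.5, 308.5] 18
[330.4, 300.2, 346.4, 292.2] 18
[334.4, 231.7, 348.3, 234.8] 14
[336.7, 222.3, 319.7, 213.7] 19
[343.2, 236.4, 308.1, 231.1] 36
[346.4, 294.0, 357.3, 279.7] 18
[346.6, 309.2, 357.7, 294.1] 19
[353.3, 218.9, 336.7, 222.4] 17
[358.3, 293.3, 360.9, 265.6] 28
[362.4, 265.9, 354.4, 246.1] 21
[380.0, 324.9, 361.8, 302.9] 28
[429.3, 172.4, 259.3, 150.0] 171
[0.044, 0.035, 0.174] [257.  158.1]
[0.044, -0.035, 0.174] [429.3 179.7]
[0.044, 0.035, 0.15] [263.  200.4]
[0.044, 0.006, 0.15] [325.6 209.1]
[0.044, 0.006, 0.16] [325.8 192.5]
[0.044, -0.006, 0.16] [353.6 196.2]
[0.044, 0.035, 0.134] [266.4 224.4]
[0.044, -0.006, 0.134] [350.3 236.7]
[0, 0, 0.169] [319.4 261. ]
stud [338.2 202.4]
stud [336.6 208.9]
[([8, 12, 43, 32, 1023], [338.7, 205.0])]
[0.044, 0.035, 0.174] [256.3 155.2]
[0.044, -0.035, 0.174] [429.7 176.4]
[0.048, 0.035, 0.174] [259.1 149.4]
[0.048, -0.035, 0.174] [430.  169.9]
[0, 0, 0.169] [319.3 258.1]
[([48, 201, 331, 211, 27306], [224.8, 283.8]), ([387, 206, 253, 179, 32615], [522.0, 281.5]), ([276, 233, 85, 69, 4594], [318.3, 267.0]), ([0, 275, 63, 134, 4717], [21.3, 344.4])]
```

Request:
carry_out(deltas="0 0 -8 0 0 0 0; 0 0 -25 0 0 0 0; 0 0 -50 0 0 0 0; 0 0 -80 0 0 0 0; 0 0 -110 0 0 0 0; 0 0 -110 0 0 0 0.5; 0 0 -110 0 0 0 1; 0 0 -110 0 0 0 1; 0 0 -110 0 0 0 1; 0 0 -110 0 0 0 1")

```text
time_s: 16.98
eef_pos: [0.5588, -0.0336, 0.2861]
eef_rot: [-0.009, 0.866, 0.01, 0.499]
wrist_force: [-0.9, 0.4, -0.4]
opening: -0.002
grasp_force: 0.0
```

Run:
```python
from h import *
from bench import sensors,vision
import cv2
T=pose(sensors.get_obs())
for n in("scene","top","wrist"):
    im=vision.camera(n);cv2.imwrite(f"pics/{n}10.png",im)
    D=shelf(0,0,.106);u,v=pix(n,(D@[0,0,.169,1])[:3],T)
    hsv=cv2.cvtColor(im,cv2.COLOR_BGR2HSV);m=((hsv[...,2]>(150 if n!="scene" else 150))&(hsv[...,1]<45)).astype(np.uint8);k,l,st,ce=cv2.connectedComponentsWithStats(m)
    print(n,u.round(1),v.round(1),[(st[i].tolist(),ce[i].round(1).tolist()) for i in range(1,k) if st[i][4]>25 and abs(ce[i]-[u,v]).max()<50])
for z in (.305,.290,.2845,.2725,.270): 
    N=T.copy();N[:3,3]=[.6434,-.032,z];print(z,delta(T,N))
a=cv2.resize(cv2.imread("pics/wrist10.png"),(400,300));b=cv2.imread("pics/scene10.png")
D=shelf(0,0,.106);u,v=map(int,pix("scene",(D@[0,0,.15,1])[:3]));b=cv2.resize(b[v-45:v+45,u-60:u+60],(400,300),interpolation=cv2.INTER_CUBIC)
cv2.imwrite("pics/c10.png",np.hstack([a,b]))
```

```text
scene 268.8 185.6 [([98, 33, 253, 225, 1759], [244.5, 157.7]), ([176, 60, 117, 172, 5477], [238.4, 138.2])]
top 327.9 180.1 [([219, 93, 229, 103, 7830], [343.3, 142.5]), ([267, 147, 136, 38, 1634], [335.7, 165.3])]
wrist 319.5 188.7 [([295, 177, 49, 35, 1286], [318.6, 193.8]), ([302, 214, 16, 38, 343], [309.1, 231.3])]
0.305 ([58.8, 0.4, 63.6], [-0.0, -0.0, 0.0])
0.29 ([45.8, 0.5, 71.2], [-0.0, -0.0, 0.0])
0.2845 ([41.1, 0.5, 73.9], [-0.0, -0.0, 0.0])
0.2725 ([30.7, 0.6, 79.9], [-0.0, -0.0, 0.0])
0.27 ([28.5, 0.6, 81.2], [-0.0, -0.0, 0.0])
```

View pics/c10.png

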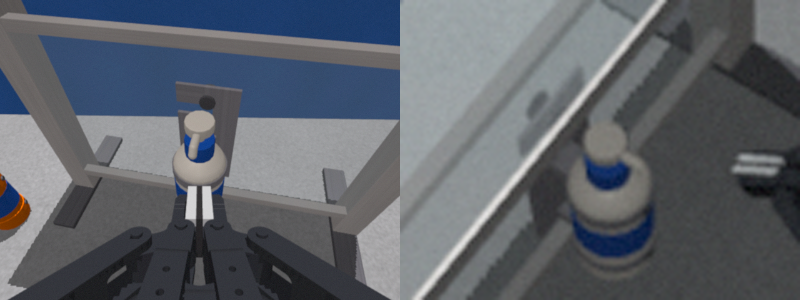

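The bottle hangs by itself with the stud head in front of the plate. Now the pump: up first, then over the head.

Request:
carry_out(deltas="20 0 -8 0 0 0 1; 40 0.2 28 0 0 0 1; 58 0.4 58 0 0 0 1; 59 0.4 63.6 0 0 0 1; 59 0.4 63.6 0 0 0 1; 52 0.4 67.5 0 0 0 1; 46 0.5 71 0 0 0 1; 43 0.5 73 0 0 0 1; 41 0.5 74 0 0 0 1; 41 0.5 74 0 0 0 1")

```text
time_s: 18.38
eef_pos: [0.6432, -0.0323, 0.2854]
eef_rot: [-0.008, 0.866, 0.01, 0.5]
wrist_force: [0.8, -0.3, 0.6]
opening: -0.005
grasp_force: 0.0
```

Request:
carry_out(deltas="-2 0 1.2 0 0 0 1; -4 0 2.3 0 0 0 1; -4 0 2.3 0 0 0 1")

```text
time_s: 18.75
eef_pos: [0.6433, -0.0321, 0.2802]
eef_rot: [-0.008, 0.866, 0.01, 0.499]
wrist_force: [-0.7, 0.6, 1.2]
opening: 0.001
grasp_force: 0.0
```

Request:
carry_out(deltas="-1.5 0 0.9 0 0 0 1; -3.5 0 2 0 0 0 1; -3.5 0 2 0 0 0 1")

```text
time_s: 19.12
eef_pos: [0.6432, -0.0321, 0.2761]
eef_rot: [-0.008, 0.866, 0.01, 0.499]
wrist_force: [0.6, -0.9, -0.2]
opening: -0.0
grasp_force: 0.0
```

Request:
carry_out(deltas="-1.5 0 0.9 0 0 0 1; -3.5 0 2 0 0 0 1; -3.5 0 2 0 0 0 1")

```text
time_s: 19.5
eef_pos: [0.6432, -0.0321, 0.2722]
eef_rot: [-0.008, 0.866, 0.01, 0.499]
wrist_force: [-0.6, -0.4, 1.8]
opening: -0.001
grasp_force: 0.0
```

Request:
carry_out(deltas="-1.5 0 0.9 0 0 0 1; -3.5 0 2 0 0 0 1; -3.5 0 2 0 0 0 1")

```text
time_s: 19.88
eef_pos: [0.6432, -0.0321, 0.2682]
eef_rot: [-0.008, 0.866, 0.01, 0.499]
wrist_force: [-0.8, 0.5, -0.3]
opening: -0.002
grasp_force: 0.0
```

Run:
```python
from h import *
from bench import sensors,vision
import cv2
print([sensors.get_obs()["wrist_force"].round(2) for _ in range(2)])
T=pose(sensors.get_obs());im=vision.camera("wrist");cv2.imwrite("pics/w11.png",im)
D=shelf(0,0,.106);print(pix("wrist",(D@[0,0,.169,1])[:3],T),pix("wrist",(D@[0,0,.157,1])[:3],T),pix("wrist",T[:3,3],T),pix("wrist",(D@[-.015,0,.169,1])[:3],T))
hsv=cv2.cvtColor(im,cv2.COLOR_BGR2HSV);m=((hsv[...,2]>110)&(hsv[...,1]<60)).astype(np.uint8);k,l,st,ce=cv2.connectedComponentsWithStats(m)
print([(st[i].tolist(),ce[i].round(1).tolist()) for i in range(1,k) if st[i][4]>100 and 200<ce[i][0]<440 and ce[i][1]>150])
```

```text
[array([-0.77,  0.54, -0.32]), array([-0.77,  0.54, -0.32])]
[318.11208178 291.8744993 ] [318.24951925 307.11951212] [320.50282966 291.71555246] [310.77154184 322.80896773]
[([283, 269, 70, 43, 2030], [317.3, 289.4]), ([360, 330, 16, 37, 239], [367.3, 348.2])]
```

Run:
```python
from h import *
from bench import sensors
import cv2
T11=pose(sensors.get_obs());T9=pickle.load(open("w9.pkl","rb"))
T10=T11.copy();T10[:3,3]=[.5588,-.0336,.2861]
D=shelf(0,0,.106);a=np.linspace(0,6.28,60)
for n,T in (("9",T9),("10",T10),("11",T11)):
  for h in (.169,.166,.163,.157):
    p=np.array([pix("wrist",(D@[.015*np.cos(t),.015*np.sin(t),h,1])[:3],T) for t in a]);print(n,h,p.min(0).round(1),p.max(0).round(1))
im=cv2.imread("pics/w11.png");hsv=cv2.cvtColor(im,cv2.COLOR_BGR2HSV)
for r in range(262,345,4): print(r,im[r,270:370:4].mean(1).astype(int).tolist())
```

```text
9 0.169 [275.1 225.8] [363.6 295.4]
9 0.166 [275.8 231.3] [362.9 300.6]
9 0.163 [276.5 236.7] [362.3 305.6]
9 0.157 [277.8 247.1] [361.  315.2]
10 0.169 [294.  172.3] [345.  206.8]
10 0.166 [294.2 176.1] [344.8 210.6]
10 0.163 [294.5 179.8] [344.6 214.3]
10 0.157 [294.9 187.1] [344.2 221.4]
11 0.169 [282.4 264.1] [353.6 323.8]
11 0.166 [282.9 268.2] [353.1 327.6]
11 0.163 [283.3 272.1] [352.7 331.2]
11 0.157 [284.3 279.8] [352.  338.3]
262 [159, 106, 81, 84, 81, 78, 81, 78, 82, 85, 78, 80, 84, 84, 88, 93, 107, 109, 107, 81, 81, 82, 81, 77, 83]
266 [157, 124, 79, 82, 81, 79, 82, 82, 80, 83, 81, 80, 81, 80, 80, 84, 82, 79, 81, 80, 79, 82, 79, 76, 82]
270 [157, 149, 77, 81, 80, 81, 78, 78, 78, 101, 148, 150, 151, 150, 138, 90, 82, 82, 81, 79, 80, 80, 77, 81, 83]
274 [159, 153, 80, 81, 81, 79, 78, 117, 158, 164, 165, 163, 162, 164, 162, 164, 159, 117, 82, 78, 79, 80, 78, 78, 85]
278 [152, 160, 79, 85, 80, 80, 141, 164, 166, 164, 165, 165, 166, 164, 165, 162, 164, 162, 121, 84, 79, 81, 77, 80, 84]
282 [152, 154, 80, 80, 78, 140, 168, 165, 166, 163, 166, 165, 167, 164, 163, 164, 165, 164, 
[... 1111 characters left out ...]
5, 81]
322 [159, 155, 156, 30, 29, 30, 30, 61, 104, 107, 108, 64, 32, 25, 104, 107, 108, 100, 27, 27, 29, 26, 60, 84, 79]
326 [152, 154, 112, 37, 36, 35, 38, 75, 109, 108, 105, 61, 26, 21, 107, 107, 108, 104, 34, 38, 38, 29, 53, 82, 80]
330 [162, 124, 95, 27, 28, 30, 31, 91, 107, 108, 107, 61, 30, 20, 107, 107, 107, 106, 29, 29, 31, 28, 42, 104, 79]
334 [133, 151, 63, 34, 24, 32, 31, 97, 109, 107, 106, 53, 20, 29, 106, 108, 107, 109, 28, 29, 31, 32, 34, 130, 92]
338 [141, 156, 32, 27, 31, 33, 27, 102, 106, 105, 108, 52, 23, 21, 105, 108, 106, 109, 24, 32, 28, 31, 28, 131, 118]
342 [152, 160, 25, 26, 31, 30, 25, 106, 107, 105, 107, 52, 29, 16, 104, 106, 109, 108, 34, 28, 29, 28, 34, 122, 127]
```

Request:
carry_out(deltas="-1.5 0 0.9 0 0 0 1; -3 0 1.7 0 0 0 1; -3 0 1.7 0 0 0 1")

```text
time_s: 20.3
eef_pos: [0.6433, -0.0322, 0.2652]
eef_rot: [-0.008, 0.866, 0.01, 0.5]
wrist_force: [0.5, 0.3, 1.1]
opening: 0.0
grasp_force: 0.3
```

```bash
cat > rim.py <<'E'
from h import *
from bench import sensors,vision
import cv2
o=sensors.get_obs();T=pose(o);im=vision.camera("wrist")
D=shelf(0,0,.106);a=np.linspace(0,6.28,60)
for h in (.166,.163,.157,.154):
    p=np.array([pix("wrist",(D@[.015*np.cos(t),.015*np.sin(t),h,1])[:3],T) for t in a]);print(h,p.min(0).round(1),p.max(0).round(1))
m=((im.min(2)>125)).astype(np.uint8);k,l,st,ce=cv2.connectedComponentsWithStats(m)
print([(st[i].tolist()) for i in range(1,k) if st[i][4]>300 and 280<ce[i][0]<360 and ce[i][1]>150],o["wrist_force"].round(2),T[:3,3].round(4))
E
python3 rim.py
```

```text
0.166 [282.2 264. ] [353.5 323.8]
0.163 [282.7 268.1] [353.1 327.5]
0.157 [283.7 276. ] [352.3 334.8]
0.154 [284.1 279.8] [351.9 338.3]
[[283, 266, 69, 45, 2137]] [0.48 0.28 1.13] [ 0.6433 -0.0322  0.2652]
```

Request:
carry_out(deltas="-1.5 0 0.9 0 0 0 1; -3.5 0 2 0 0 0 1; -3.5 0 2 0 0 0 1")

```text
time_s: 20.72
eef_pos: [0.6435, -0.0322, 0.2614]
eef_rot: [-0.008, 0.866, 0.01, 0.5]
wrist_force: [-1.5, 0.5, 4.5]
opening: -0.003
grasp_force: 2.0
```

Request:
carry_out(deltas="-1.5 0 0.9 0 0 0 1; -3.5 0 2 0 0 0 1; -3.5 0 2 0 0 0 1")

```text
time_s: 21.1
eef_pos: [0.6435, -0.0322, 0.2575]
eef_rot: [-0.008, 0.866, 0.01, 0.5]
wrist_force: [-1.2, 0.6, 5.7]
opening: -0.002
grasp_force: 2.8
```

```bash
python3 rim.py
```

```text
0.166 [280.9 253.3] [354.6 313.9]
0.163 [281.4 257.7] [354.1 318. ]
0.157 [282.4 266. ] [353.3 325.7]
0.154 [282.9 270.1] [352.9 329.5]
[[283, 265, 69, 46, 2191]] [-1.19  0.64  5.68] [ 0.6435 -0.0322  0.2575]
```

Pressing now: 5.7 N and about 7 mm of stroke. I'll continue to the stop.

Request:
carry_out(deltas="-1.5 0 0.9 0 0 0 1; -3.5 0 2 0 0 0 1; -3.5 0 2 0 0 0 1")

```text
time_s: 21.52
eef_pos: [0.6437, -0.0322, 0.2539]
eef_rot: [-0.008, 0.866, 0.01, 0.5]
wrist_force: [-1.9, 1.1, 7.3]
opening: -0.002
grasp_force: 3.6
```

Request:
carry_out(deltas="-0.8 0 0.5 0 0 0 1; -1.3 0 0.75 0 0 0 1; -1.3 0 0.75 0 0 0 1")

```text
time_s: 21.9
eef_pos: [0.6438, -0.0322, 0.2527]
eef_rot: [-0.008, 0.866, 0.01, 0.5]
wrist_force: [-2.8, 0.6, 7.3]
opening: 0.001
grasp_force: 3.9
```

Request:
carry_out(deltas="-0.9 0 0.5 0 0 0 1; -0.9 0 0.5 0 0 0 1; -0.9 0 0.5 0 0 0 1")

```text
time_s: 22.28
eef_pos: [0.644, -0.0323, 0.2522]
eef_rot: [-0.008, 0.865, 0.01, 0.501]
wrist_force: [-2.8, -0.1, 8.2]
opening: -0.0
grasp_force: 4.7
```

```bash
python3 rim.py
```

```text
0.166 [279.7 246.2] [355.3 307.4]
0.163 [280.3 250.7] [354.9 311.7]
0.157 [281.3 259.5] [354.  319.8]
0.154 [281.8 263.7] [353.6 323.8]
[[282, 265, 70, 46, 2188]] [-2.82 -0.07  8.2 ] [ 0.644  -0.0323  0.2522]
```

Request:
carry_out(deltas="-0.9 0 0.5 0 0 0 1; -0.9 0 0.5 0 0 0 1; -0.9 0 0.5 0 0 0 1")

```text
time_s: 22.7
eef_pos: [0.6442, -0.0323, 0.2519]
eef_rot: [-0.008, 0.865, 0.01, 0.501]
wrist_force: [-5.5, 1.4, 12.8]
opening: 0.002
grasp_force: 6.3
```

Request:
carry_out(deltas="-0.9 0 0.5 0 0 0 1; -0.9 0 0.5 0 0 0 1; -0.9 0 0.5 0 0 0 1")

```text
time_s: 23.08
eef_pos: [0.6445, -0.0323, 0.2517]
eef_rot: [-0.008, 0.865, 0.01, 0.502]
wrist_force: [-8.5, 1.4, 14.7]
opening: 0.003
grasp_force: 8.0
```

The force rises with no further travel, so the head is on its stop. Next, lift and retreat.

Request:
carry_out(deltas="4 0 -2.3 0 0 0 1; 9 0 -5 0 0 0 1; 16 0 -9 0 0 0 1; 26 0 -15 0 0 0 1; 34 0 -22 0 0 0 1; 37 0 -50 0 0 0 1; 38 0 -90 0 0 0 1; 38 0 -110 0 0 0 1; 38 0 -110 0 0 0 1; 38 0 -110 0 0 0 1")

```text
time_s: 24.32
eef_pos: [0.567, -0.0344, 0.3354]
eef_rot: [-0.008, 0.866, 0.01, 0.499]
wrist_force: [0.4, -0.8, 0.3]
opening: 0.003
grasp_force: 0.0
```

```bash
python3 rim.py
python3 - <<'E'
from h import *
from bench import sensors,vision
import cv2
T=pose(sensors.get_obs());g=cv2.cvtColor(vision.camera("wrist"),6);D=shelf(0,0,.106)
for q in ([.048,.035,.174],[.048,-.035,.174]): print(pix("wrist",(D@[*q,1])[:3],T).round(1))
a=pix("wrist",(D@[.046,0,.174,1])[:3],T)
for s in cv2.createLineSegmentDetector().detect(g)[0][:,0]:
    if np.hypot(s[2]-s[0],s[3]-s[1])>50 and abs((s[:2]+s[2:])/2-a).max()<40: print(s.round(1))
s0=cv2.imread("pics/scene10.png");s1=vision.camera("scene");d=cv2.absdiff(s0,s1).max(2)[140:240,230:300];print("scene diff px>40:",int((d>40).sum()))
E
```

```text
0.166 [295.7 238.7] [340.6 273.7]
0.163 [295.9 241.5] [340.4 276.4]
0.157 [296.3 247. ] [340.1 281.8]
0.154 [296.5 249.7] [340.  284.4]
[[323, 282, 30, 79, 1212]] [ 0.42 -0.81  0.32] [ 0.567  -0.0344  0.3354]
[284.5 191.7]
[379.3 204.3]
[378.1 205.7 285.5 192.5]
[ 88.  126.7 638.2 193.6]
[285.5 196.7 377.  209.9]
scene diff px>40: 0
```

The plate edge is where it should be, and the bottle area looks the same as before the press, so the pump is back up.

```bash
python3 -c "
from bench import ctrl
print(ctrl.hand_in())"
```

```text
the job is handed in; nothing more can be done
None
```

I hung the white dispenser on the stud, let go of it, pushed its pump to the stop (force rose to about 15 N with no more travel) and let it spring back up, then handed in at about 24.5 s; the hand-in returned no verdict.

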